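# Dry press stack for a bridge blank

### The arm

A 6-joint arm with a two-finger parallel gripper is mounted at the origin on a cart in front of the work surface, level with it; the furniture and walls round the work are solid. World frame = base frame: x ahead of the robot, y to its left, z up, the work surface at z = 0. Lengths are in m, angles in rad, forces in N, time in s.
With the tool pointing down it reaches from about 0.3 to 0.875 m from the base axis. Payload 6.4 kg.
Tool frame: the origin (TCP) lies at the very end of the fingers, on their centre line; the grasp point (between the pads) lies 19 mm behind it; z points along the fingers, y is the line along which they close (so a half turn about z gives the same grasp; the last joint's range is limited). The gripper opens to 85 mm and grips with 20 to 120 N. Pads are 22 mm wide; open, the fingers measure 114 mm over their backs; the gripper's body (76 mm by 85 mm) begins 54 mm behind the grasp point. The pads swing forward as they close: fully open they stand 13 mm farther back than shut.
Start: joints at [-1.377, 0.181, 1.607, -0, 1.354, -0.206], TCP at [0.224, -0.53, 0.231] pointing down, gripper open.
Joint ranges: [-2.99, 2.99], [-0.89, 2.07], [0.3, 2.58], [-1.14, 4.28], [0, 2.63], [-3.12, 3.12]. Speed limits (rad/s): [2.57, 2.57, 3.01, 3.14, 3.14, 3.14].

### API

Orientations are given as a unit quaternion [w, x, y, z].
In Python, from bench import ctrl gives the robot as it stands.
- The arm moves only by the tool jog_arm, never from a script. Its argument "series" is a list that holds one entry, the list of rows, each a list of 7 numbers: the shift along the tool's x, y, z in mm, then the turn, a rotation vector about the tool's x, y, z in rad, then the finger opening in mm, from 0 to 85.4. In form: [[[tx, ty, tz, rx, ry, rz, gripper], ...]]. A call has exactly 10 rows; each row shifts and turns the commanded pose from where the row before left it, along the tool's axes as they then stand; what a row does not reach is not made up. A row lasts 1/10 s, in which the tool goes at most 50 mm and 8.59 degrees, less where a joint would pass 70% of its speed; a pose out of reach is approached as far as the arm can. A call with a gripper value outside its range is refused whole. The fingers move at their own pace and stop on an object; the grip force is fixed at half the most. Time passes only in rows, so rows that do not move let the fingers close, or fill a call up. It gives the time, the measured TCP pose, the force, the opening and the grip force at its end, in the units of the state.
- ctrl.get_obs(): the state, without advancing time (a new reading comes with each control period).
- ctrl.camera(name): name is "scene" or "top" or "wrist"; returns a dict with "frame" (480x640x3 uint8, blue, green, red), "z_map" (480x640 float32, m along the optical axis (not along the pixel's ray), 0 where there is no reading), "fx", "fy", "cx", "cy" (pixels), "xyz" and "rotation" of the camera in the world. Camera axes: x right, y down, z forward; pixel columns grow to the right and rows downward; lengths in m; the calibration is good to about 2 mm. A picture is of the moment at which its call begins.
- ctrl.hand_in(): hands the job in; it is judged then, once.
The state is a dict: "time_s": time; "q": joint angles; "dq": joint speeds; "joint_efforts": joint torques, N m; "eef_pos": TCP position; "eef_rot": TCP orientation; "wrist_force": force on the tool from outside, world axes, zero at the start; "torque": the same for the moment, N m; "opening": opening from 0.0 (shut) to 1.0 (fully open); "grasp_force": force on a finger pad.
Only numpy, scipy, OpenCV 4.12 (cv2) and the standard library are available. Lean on these libraries where they do the work, as an engineer would, in place of code of your own. Each camera call takes 0.05 s, during which the arm holds its last target. There are 200 camera calls.

### The job

Set up the press for the ebony bridge blank on the plywood gluing board. From the bottom up, stack the mahogany block on the board's cork pad, then the ebony blank, then the cork sanding block, then the brass weight standing upright on top; centre each piece on the one below, and lay the three long pieces flat with their length along the length of the board. Leave the maple block and the wax tin where they are.

Things in the scene. Friction and masses are not known exactly. Their poses are not given: they have to be found in the camera images.
- gluing_board: Gluing board, fixed to the bench: plywood rectangle 90 (x) x 150 (y) mm, 18 mm thick, a screw head near each corner. On its middle a tan cork pad 54 (x) x 110 (y) mm stands 3 mm proud, so the pad's top is 21 mm above the bench. Origin: centre of the underside; y along its length, z up.
- mahogany_block: Reddish-brown mahogany block, 44 (x) x 100 (y) x 30 (z) mm, 90 g, lying flat. Origin: centre of the underside; y along its length, z up.
- ebony_blank: Black ebony blank, a thin flat bar 34 (x) x 180 (y) x 11 (z) mm, 100 g, lying flat. It will overhang the mahogany block by 40 mm at each end. Origin: centre of the underside; y along its length, z up.
- cork_block: Brown cork sanding block, 61 (x) x 101 (y) x 30 (z) mm, 60 g, lying flat, a thin sheet of abrasive paper round its lower edge. Origin: centre of the underside; y along its length, z up.
- brass_weight: Round brass weight, upright: body 40 mm in diameter and 40 mm high, with a knob 18 mm in diameter on top, 56 mm high in all; about 0.38 kg. Origin: centre of the underside; z up.
- maple_block: Bystander, loose: pale maple block 50 (x) x 70 (y) x 45 (z) mm. Not part of the stack. Origin: centre of the underside.
- wax_tin: Bystander, loose: round wax tin with a dark green lid, 71 mm in diameter, 24 mm high, behind the work. Not part of the stack. Origin: centre of the underside.
Things that resemble listed ones, but are neither listed nor needed, are in the scene too. What is shaped like the brass_weight but blue is not meant.

How it is judged:
On the way, in this order (a step that is already met when the one before it is completed fails the run):
1. The mahogany block lies lengthwise on the board's cork pad, let go (horizontal distance between mahogany_block and gluing_board below 0.015 m and z of mahogany_block in the frame of gluing_board between 0.017 and 0.025 m and angle between mahogany_block's own z axis and vertical below 0.1 rad and angle between the y axis of mahogany_block and the y axis of gluing_board, either way round below 0.2 rad and contact force between the fingers and mahogany_block below 0.1 N), for 0.2 s.
2. The ebony blank lies lengthwise on the mahogany block, let go (horizontal distance between ebony_blank and mahogany_block below 0.012 m and z of ebony_blank in the frame of mahogany_block between 0.026 and 0.034 m and angle between ebony_blank's own z axis and vertical below 0.1 rad and angle between the y axis of ebony_blank and the y axis of mahogany_block, either way round below 0.2 rad and contact force between the fingers and ebony_blank below 0.1 N), for 0.2 s.
3. The cork block lies lengthwise on the ebony blank, let go (horizontal distance between cork_block and ebony_blank below 0.012 m and z of cork_block in the frame of ebony_blank between 0.007 and 0.015 m and angle between cork_block's own z axis and vertical below 0.1 rad and angle between the y axis of cork_block and the y axis of ebony_blank, either way round below 0.2 rad and contact force between the fingers and cork_block below 0.1 N), for 0.2 s.
4. The brass weight stands on the cork block, let go (horizontal distance between brass_weight and cork_block below 0.012 m and z of brass_weight in the frame of cork_block between 0.026 and 0.034 m and angle between brass_weight's own z axis and vertical below 0.1 rad and contact force between the fingers and brass_weight below 0.1 N), for 0.2 s.
At the end, for the whole second after the job is handed in: Stacked on the board in order, at rest: mahogany centred on the board within 15 mm; ebony, cork block and weight each centred on the one below within 12 mm; all flat (tilt under 0.1 rad); long pieces parallel to what is below within 0.2 rad (horizontal distance between mahogany_block and gluing_board below 0.015 m and z of mahogany_block in the frame of gluing_board between 0.017 and 0.025 m and angle between each of mahogany_block, ebony_blank, cork_block, brass_weight's own z axis and vertical below 0.1 rad and angle between the y axis of mahogany_block and the y axis of gluing_board, either way round below 0.2 rad and linear speed of each of mahogany_block, ebony_blank, cork_block, brass_weight below 0.02 m/s and angular speed of each of mahogany_block, ebony_blank, cork_block, brass_weight below 0.2 rad/s and horizontal distance between ebony_blank and mahogany_block below 0.012 m and z of ebony_blank in the frame of mahogany_block between 0.026 and 0.034 m and angle between the y axis of ebony_blank and the y axis of mahogany_block, either way round below 0.2 rad and horizontal distance between cork_block and ebony_blank below 0.012 m and z of cork_block in the frame of ebony_blank between 0.007 and 0.015 m and angle between the y axis of cork_block and the y axis of ebony_blank, either way round below 0.2 rad and horizontal distance between brass_weight and cork_block below 0.012 m and z of brass_weight in the frame of cork_block between 0.026 and 0.034 m); the robot touches nothing.
It fails at once if the maple block is moved by more than 20 mm (distance of maple_block from where it was at the start of the episode above 0.02 m).
It fails at once if the wax tin is moved by more than 20 mm (distance of wax_tin from where it was at the start of the episode above 0.02 m).
It also fails if it takes over 104 s, if anything falls off the work surface, if the arm or the gripper's body presses on something with over 40 N, if the wrist force passes 120 N, or if a joint passes its speed limit or range.

## Working session

There is one attempt and no reset: what is moved stays moved. The work goes in short steps, Python scripts to look and compute and a tool call to move; the robot and the scene stay as the last step left them, time stands still between calls to the robot, and variables do not carry over. Pictures are saved under pics/ and viewed, at most 14 in all, crops included, and the job is handed in when it is done.

Besides the shell and the picture viewer there is one more tool, called after ">>>" as name(argument=value, ...), one argument or row to a line, values as JSON. jog_arm: Moves the arm, as the interface text tells. Its arguments: {"type":"object","properties":{"series":{"type":"array"}},"required":["series"]}

```bash
mkdir -p pics; ls
python3 - <<'E'
from bench import ctrl
import cv2,numpy as np
for n in ("top","scene"):
    c=ctrl.camera(n); cv2.imwrite(f"pics/{n}0.png",c["frame"]); np.savez(f"{n}0.npz",**c)
    print(n,c["fx"],c["fy"],c["cx"],c["cy"],c["xyz"],np.round(c["rotation"],3).tolist())
o=ctrl.get_obs(); print({k:np.round(v,3).tolist() for k,v in o.items()})
E
```

```text
pics
top 493.7141432605492 493.7141432605492 318.2881155802987 240.7797861817316 [ 0.39012034 -0.0352323   1.14164436] [-0.085, 0.737, -0.666, 0.075]
scene 490.6019068836851 490.6019068836851 330.08318186783174 245.83326479938722 [0.16494384 0.40652877 0.68101559] [0.158, -0.365, 0.848, -0.349]
{'time_s': 0.1, 'q': [-1.377, 0.181, 1.608, -0.0, 1.354, -0.206], 'dq': [-0.0, -0.001, -0.001, -0.0, -0.001, 0.0], 'joint_efforts': [0.0, -44.588, -35.224, -0.0, 0.004, -0.0], 'eef_pos': [0.224, -0.529, 0.23], 'eef_rot': [-0.001, 0.98, 0.199, 0.0], 'wrist_force': [0.775, 0.01, 0.145], 'torque': [0.038, 0.048, -0.025], 'grasp_force': 0.0, 'opening': 1.004}
```

View pics/top0.png

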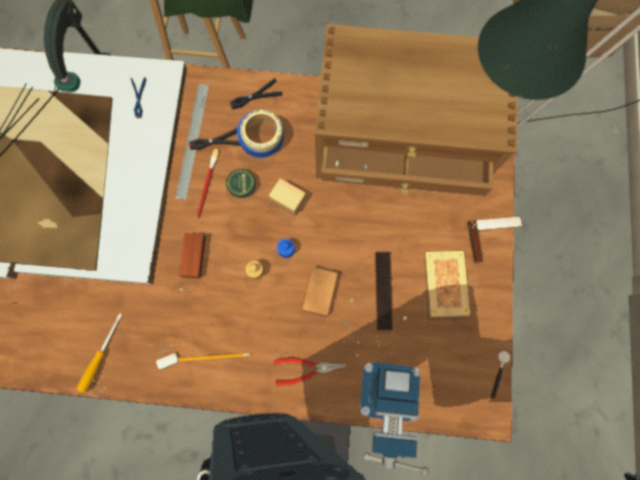

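View pics/scene0.png

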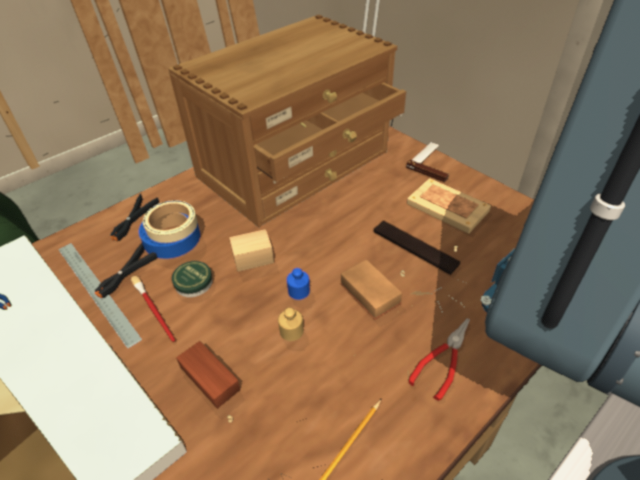

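Top view: mahogany (192,255), ebony (384,290), cork block (321,290), brass (255,269), board with pad (447,284), maple (288,196), and wax tin (240,182). Possible confusions:
- **Brass:** blue weight at (286,247).
- **Mahogany:** knife handle at (476,240).
- **Cork block:** maple at (288,196), or the pad at (447,284).
- **Ebony:** black clips at (255,95).

I'm choosing by colour and shape. Next I'll measure and check in a close crop.

```bash
cat > h.py <<'E'
import numpy as np,cv2
from scipy.spatial.transform import Rotation as R
def cloud(c):
    w,x,y,z=c["rotation"]; Rm=R.from_quat([x,y,z,w]).as_matrix()
    v,u=np.mgrid[:480,:640]; d=c["z_map"]
    p=np.stack([(u-c["cx"])/c["fx"]*d,(v-c["cy"])/c["fy"]*d,d],-1)
    return p@Rm.T+c["xyz"]
def blob(P,uv,tol=.005,zr=None):
    """rectangle of the top surface containing pixel uv"""
    z=P[uv[1],uv[0],2] if zr is None else None
    m=(abs(P[...,2]-z)<tol) if zr is None else (P[...,2]>zr[0])&(P[...,2]<zr[1])
    _,l=cv2.connectedComponents(m.astype(np.uint8),connectivity=4)
    q=P[l==l[uv[1],uv[0]]]
    (cx,cy),(a,b),t=cv2.minAreaRect((q[:,:2]*1000).astype(np.float32))
    if a>b: t+=90
    # t now: direction of short side from x axis -> long axis = t+90
    lo=(t+90+90)%180-90
    return np.round([cx,cy,np.median(q[:,2])*1000,min(a,b),max(a,b),lo,len(q)],1)
E
python3 - <<'E'
from h import *
c=dict(np.load("top0.npz")); P=cloud(c)
print("bench z",np.round([P[330,250,2],P[230,350,2],P[350,470,2]],4))
for n,uv,zr in [("mahog",(192,255),None),("ebony",(384,290),(.006,.03)),("cork",(321,290),None),("brass",(255,269),(.02,.07)),("pad",(447,284),(.0195,.03)),("board",(447,284),(.011,.03)),("blue",(286,247),(.02,.07)),("maple",(288,196),None),("tin",(240,182),None),("vise",(400,380),(.02,.3))]:
    print(n,P[uv[1],uv[0]].round(3),blob(P,uv,zr=zr))
f=c["frame"][165:335,170:480]; cv2.imwrite("pics/crop0.png",cv2.resize(f,None,fx=2.5,fy=2.5,interpolation=cv2.INTER_CUBIC))
E
```

```text
bench z [-0.002  -0.0022 -0.0029]
mahog [0.583 0.279 0.029] [585.2 281.5  29.3  45.2  99.9   2.3 812. ]
ebony [ 0.549 -0.168  0.013] [ 549.9 -167.4    9.8   34.7  178.5    5.7 1112. ]
cork [ 0.532 -0.024  0.029] [ 531.5  -21.3   29.    60.   100.    -7.7 1137. ]
brass [0.561 0.127 0.053] [566.  131.7  35.7  37.7  38.9   5.3 256. ]
pad [ 0.576 -0.309  0.02 ] [ 574.8 -308.    20.4    3.2    7.5  -42.     8. ]
board [ 0.576 -0.309  0.02 ] [ 580.6 -310.4   17.7   91.6  150.5    7.5 2523. ]
blue [0.618 0.064 0.054] [623.3  67.5  35.5  39.1  39.5  76.5 252. ]
maple [0.741 0.074 0.044] [746.6  77.3  43.8  50.3  70.4  64.8 610. ]
tin [0.772 0.195 0.022] [772.4 193.7  22.2  69.6  70.2 -35.6 655. ]
vise [ 0.357 -0.203  0.099] [ 2.806e+02 -2.038e+02  9.970e+01  1.142e+02  1.949e+02  1.100e+00
  3.701e+03]
```

View pics/crop0.png

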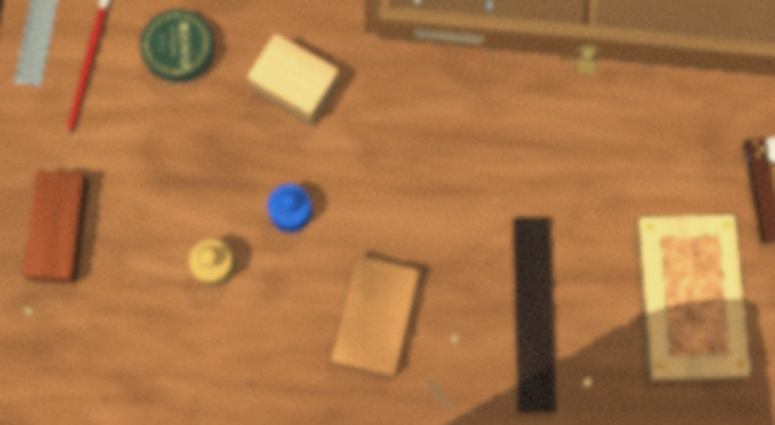

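```bash
cat > go.py <<'E'
import sys
from h import *
from bench import ctrl
def go(x,y,z,phi):
    """turn (rotvec, applied first) then shift in tool axes, to world target in mm, tool x at phi deg"""
    o=ctrl.get_obs(); w,a,b,c=o["eef_rot"]; Rc=R.from_quat([a,b,c,w])
    t=np.radians(phi); Rt=R.from_matrix(np.array([[np.cos(t),np.sin(t),0],[np.sin(t),-np.cos(t),0],[0,0,-1]]))
    p=np.array(o["eef_pos"])*1000; d=Rt.inv().apply(np.array([x,y,z])-p)
    print("t",round(o["time_s"],2),"tcp",p.round(1),"F",np.round(o["wrist_force"],1),"open",round(o["opening"],3),"grip",round(o["grasp_force"],1))
    print("turn",(Rc.inv()*Rt).as_rotvec().round(3),"shift",d.round(1))
if __name__=="__main__": go(*map(float,sys.argv[1:5]))
E
python3 go.py 585 281.5 180 2.3
```

```text
t 0.1 tcp [ 223.7 -529.2  230.5] F [0.8 0.  0.1] open 1.004 grip 0.0
turn [-0.002 -0.     0.36 ] shift [ 393.5 -795.5   50.5]
```

>>> jog_arm(
  series=[
    [[0,0,0,0,0,0.09,62],[0,0,0,0,0,0.09,62],[0,0,0,0,0,0.09,62],[5,-10,0,0,0,0.09,62],[14,-28,0,0,0,0,62],[17,-34,0,0,0,0,62],[17,-34,0,0,0,0,62],[17,-34,0,0,0,0,62],[17,-34,0,0,0,0,62],[17,-34,0,0,0,0,62]],
  ],
)

```text
time_s: 1.1
eef_pos: [0.3188, -0.3157, 0.231]
eef_rot: [-0.0, 1.0, 0.02, -0.0]
wrist_force: [1.6, -0.6, -0.7]
opening: 0.727
grasp_force: 0.0
```

>>> jog_arm(
  series=[
    [[19,-38,0,0,0,0,62],[19,-38,0,0,0,0,62],[19,-38,0,0,0,0,62],[19,-38,0,0,0,0,62],[20,-40,5,0,0,0,62],[20,-40,5,0,0,0,62],[20,-40,5,0,0,0,62],[20,-40,5,0,0,0,62],[20,-40,5,0,0,0,62],[20,-40,5,0,0,0,62]],
  ],
)

```text
time_s: 2.1
eef_pos: [0.499, 0.0841, 0.2008]
eef_rot: [0.0, 1.0, 0.02, -0.0]
wrist_force: [1.1, -1.2, 0.4]
opening: 0.724
grasp_force: 0.0
```

```bash
python3 go.py 585 281.5 15 2.3
```

```text
t 2.1 tcp [499.   84.1 200.8] F [ 1.1 -1.2  0.4] open 0.724 grip 0.0
turn [ 0.  0. -0.] shift [  93.9 -193.7  185.8]
```

>>> jog_arm(
  series=[
    [[14,-29,12,0,0,0,62],[16,-33,16,0,0,0,62],[16,-33,16,0,0,0,62],[16,-33,16,0,0,0,62],[16,-33,16,0,0,0,62],[16,-33,16,0,0,0,62],[0,0,20,0,0,0,62],[0,0,14,0,0,0,62],[0,0,4,0,0,0,62],[0,0,0,0,0,0,62]],
  ],
)

```text
time_s: 3.1
eef_pos: [0.5843, 0.2789, 0.0705]
eef_rot: [0.0, 1.0, 0.019, -0.001]
wrist_force: [0.8, -0.2, 1.1]
opening: 0.727
grasp_force: 0.0
```

Run:
```python
from go import *
go(585,281.5,8,2.3)
c=ctrl.camera("wrist"); cv2.imwrite("pics/w1.png",c["frame"])
```

```text
t 3.1 tcp [584.3 278.9  70.5] F [ 0.8 -0.2  1.1] open 0.727 grip 0.0
turn [ 0.001  0.002 -0.001] shift [ 0.8 -2.6 62.5]
```

View pics/w1.png

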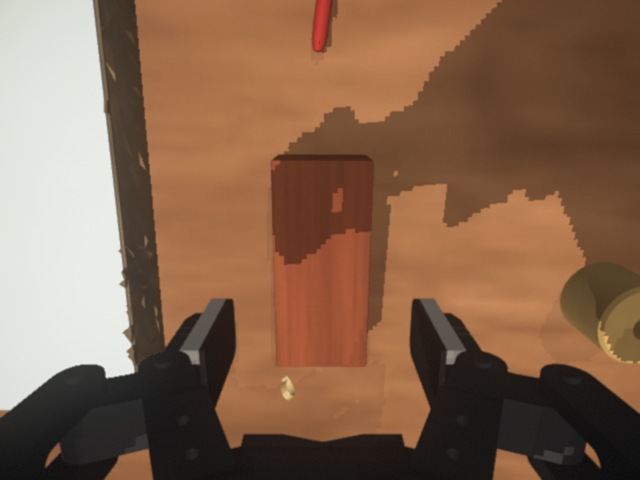

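The wrist view shows the mahogany centred at (322,262) between the pads (210,340) and (437,340). A white panel lies left of column 150. I'll check its clearance.

Run:
```python
from h import *
P=cloud(dict(np.load("top0.npz")))
for u in (150,155,160,163,166,170): print(u,P[255,u].round(3))
```

```text
150 [0.572 0.373 0.035]
155 [0.576 0.366 0.022]
160 [ 0.581  0.363 -0.002]
163 [ 0.581  0.355 -0.   ]
166 [0.582 0.348 0.001]
170 [0.583 0.339 0.001]
```

>>> jog_arm(
  series=[
    [[1,-2,12,0,0,0,62],[0,0,16,0,0,0,62],[0,0,16,0,0,0,62],[0,0,10,0,0,0,62],[0,0,6,0,0,0,62],[0,0,0,0,0,0,35],[0,0,0,0,0,0,35],[0,0,0,0,0,0,35],[0,0,0,0,0,0,35],[0,0,0,0,0,0,35]],
  ],
)

```text
time_s: 4.15
eef_pos: [0.5861, 0.2819, 0.0117]
eef_rot: [-0.0, 1.0, 0.02, 0.0]
wrist_force: [-0.0, -0.4, -0.7]
opening: 0.499
grasp_force: 63.9
```

```bash
python3 go.py 580.6 -310.4 110 7.5
```

```text
t 4.15 tcp [586.1 281.9  11.7] F [-0.  -0.4 -0.7] open 0.499 grip 63.9
turn [-0.    -0.001 -0.091] shift [-82.8 586.5 -98.3]
```

>>> jog_arm(
  series=[
    [[0,0,-12,0,0,0,35],[0,0,-24,0,0,0,35],[0,0,-28,0,0,0,35],[0,0,-24,0,0,-0.045,35],[0,0,-12,0,0,-0.046,35],[-2,16,0,0,0,0,35],[-5,32,0,0,0,0,35],[-6,42,0,0,0,0,35],[-6,42,0,0,0,0,35],[-6,42,0,0,0,0,35]],
  ],
)

```text
time_s: 5.15
eef_pos: [0.5828, 0.1037, 0.1108]
eef_rot: [0.0, 0.998, 0.065, -0.001]
wrist_force: [1.1, 0.4, -0.7]
opening: 0.501
grasp_force: 64.0
```

>>> jog_arm(
  series=[
    [[-6,42,0,0,0,0,35],[-6,42,0,0,0,0,35],[-6,42,0,0,0,0,35],[-6,42,0,0,0,0,35],[-6,42,0,0,0,0,35],[-6,42,0,0,0,0,35],[-6,42,0,0,0,0,35],[-6,42,0,0,0,0,35],[-5,32,0,0,0,0,35],[-2,16,0,0,0,0,35]],
  ],
)

```text
time_s: 6.15
eef_pos: [0.5778, -0.2854, 0.1108]
eef_rot: [0.0, 0.998, 0.063, -0.0]
wrist_force: [0.3, 0.5, -1.0]
opening: 0.501
grasp_force: 64.0
```

```bash
python3 go.py 581.5 -310.4 34 7.5
```

```text
t 6.15 tcp [ 577.8 -285.4  110.8] F [ 0.3  0.5 -1. ] open 0.501 grip 64.0
turn [ 0.     0.001 -0.004] shift [ 0.4 25.2 76.8]
```

>>> jog_arm(
  series=[
    [[0,13,12,0,0,0,35],[0,12,18,0,0,0,35],[0,0,18,0,0,0,35],[0,0,14,0,0,0,35],[0,0,8,0,0,0,35],[0,0,5,0,0,0,35],[0,0,2,0,0,0,35],[0,0,0,0,0,0,35],[0,0,0,0,0,0,62],[0,0,0,0,0,0,62]],
  ],
)

```text
time_s: 7.15
eef_pos: [0.5832, -0.3071, 0.0353]
eef_rot: [0.001, 0.998, 0.065, 0.001]
wrist_force: [0.1, -0.6, 0.1]
opening: 0.728
grasp_force: 0.0
```

>>> jog_arm(
  series=[
    [[0,0,0,0,0,0,62],[0,0,0,0,0,0,62],[0,0,0,0,0,0,62],[0,0,-10,0,0,0,62],[0,0,-20,0,0,0,62],[0,0,-30,0,0,0,62],[0,0,-30,0,0,0,62],[0,0,-20,0,0,0,62],[0,0,-10,0,0,0,62],[0,0,0,0,0,0,62]],
  ],
)

```text
time_s: 8.15
eef_pos: [0.5835, -0.3073, 0.1566]
eef_rot: [0.001, 0.998, 0.065, 0.001]
wrist_force: [-0.0, -0.0, 0.4]
opening: 0.728
grasp_force: 0.0
```

Run:
```python
from go import *
go(550,-167.4,60,5.7)
c=ctrl.camera("wrist"); cv2.imwrite("pics/w2.png",c["frame"])
c=ctrl.camera("top"); P=cloud(c); cv2.imwrite("pics/t2.png",c["frame"][180:340,340:520].repeat(3,0).repeat(3,1))
```

```text
t 8.15 tcp [ 583.5 -307.3  156.6] F [-0.  -0.   0.4] open 0.728 grip 0.0
turn [ 0.003 -0.003  0.031] shift [ -19.5 -142.6   96.6]
```

View pics/w2.png

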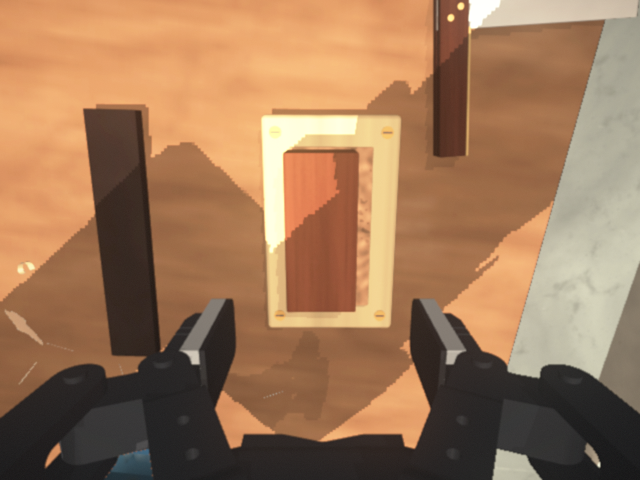

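Mahogany (321,232) lies on the pad (board centre about (330,222)), a few mm to the left and parallel, with the ebony at left (122,230). I'll measure both.

Run:
```python
from go import *
c=ctrl.camera("wrist"); P=cloud(c)
print("mah",blob(P,(321,200),zr=(.044,.06))); print("board",blob(P,(275,290),zr=(.01,.06))); print("ebony",blob(P,(122,230),zr=(.006,.02)))
c=ctrl.camera("top"); P=cloud(c)
print("ebony top",blob(P,(384,290),zr=(.006,.03)))
m=(P[...,2]>.044)&(P[...,2]<.056)&(abs(P[...,0]-.58)<.1)&(abs(P[...,1]+.31)<.06); print("mah top pts",m.sum(),P[m].mean(0).round(4))
go(550,-167.4,60,5.7)
```

```text
mah [ 5.8450e+02 -3.0620e+02  5.1100e+01  4.4100e+01  1.0030e+02  7.5000e+00
  1.1993e+04]
board [ 5.8230e+02 -3.1310e+02  2.0100e+01  9.0500e+01  1.4920e+02  7.3000e+00
  2.8607e+04]
ebony [ 5.5120e+02 -1.6980e+02  1.1100e+01  3.5400e+01  1.8020e+02  5.8000e+00
  1.2823e+04]
ebony top [ 549.8 -167.3    9.9   34.6  178.3    5.7 1080. ]
mah top pts 9 [ 0.6283 -0.2786  0.0486]
t 8.35 tcp [ 581.8 -306.   152.5] F [-0.6  0.6  0.6] open 0.728 grip 0.0
turn [-0.002  0.002  0.031] shift [ -17.8 -141.1   92.5]
```

>>> jog_arm(
  series=[
    [[-1,-10,0,0,0,0.031,42],[-2,-17,5,0,0,0,42],[-3,-22,10,0,0,0,42],[-3,-22,15,0,0,0,42],[-3,-22,15,0,0,0,42],[-3,-22,15,0,0,0,42],[-2,-16,15,0,0,0,42],[-1,-10,10,0,0,0,42],[0,0,5,0,0,0,42],[0,0,0,0,0,0,42]],
  ],
)

```text
time_s: 9.35
eef_pos: [0.5501, -0.1684, 0.0634]
eef_rot: [-0.0, 0.999, 0.05, -0.001]
wrist_force: [-1.0, -0.8, 0.0]
opening: 0.491
grasp_force: 0.0
```

Run:
```python
from go import *
go(550.5,-169,4,5.7)
c=ctrl.camera("wrist"); P=cloud(c); cv2.imwrite("pics/w3.png",c["frame"])
o=ctrl.get_obs(); w,a,b,d=o["eef_rot"]; T=R.from_quat([a,b,d,w]).inv().apply(P.reshape(-1,3)-o["eef_pos"]).reshape(P.shape)*1000
m=(abs(T[...,1])<50)&(abs(T[...,1])>15)&(abs(T[...,0])<13)&(T[...,2]<20)&(T[...,2]>-40)
for s in (-1,1):
    q=T[m&(T[...,1]*s>0)]; print(len(q),q[q[:,2]>np.percentile(q[:,2],90)].mean(0).round(1), q.max(0).round(1),q.min(0).round(1))
print("ebony",blob(P,(320,150),zr=(.006,.02)))
```

```text
t 9.35 tcp [ 550.1 -168.4   63.4] F [-1.  -0.8  0. ] open 0.491 grip 0.0
turn [-0.001  0.001  0.001] shift [ 0.4  0.7 59.4]
3445 [  3.6 -23.8  -6.5] [ 11.4 -21.5  -0.2] [-11.9 -36.1 -40. ]
3450 [ 3.6 22.  -6.4] [11.3 34.1 -0.2] [-11.9  19.8 -40. ]
ebony [ 5.5090e+02 -1.6960e+02  1.1100e+01  3.4200e+01  1.8030e+02  5.8000e+00
  2.5191e+04]
```

View pics/w3.png

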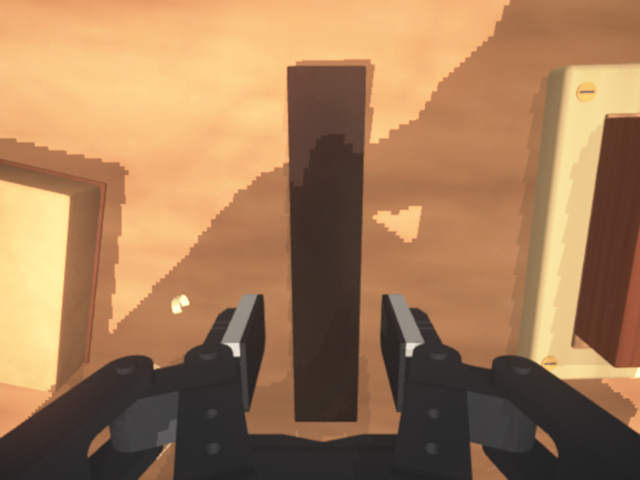

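Ebony at (326,245) is centred between the pads (245,325) and (402,325). Tips reach within a few mm of the TCP, so I'll descend to about 3 mm.

>>> jog_arm(
  series=[
    [[0,1,12,0,0,0,46],[0,0,16,0,0,0,46],[0,0,14,0,0,0,46],[0,0,9,0,0,0,46],[0,0,5,0,0,0,46],[0,0,3,0,0,0,46],[0,0,1,0,0,0,46],[0,0,0,0,0,0,25],[0,0,0,0,0,0,25],[0,0,0,0,0,0,25]],
  ],
)

```text
time_s: 10.4
eef_pos: [0.551, -0.1694, 0.0049]
eef_rot: [0.0, 0.999, 0.05, 0.001]
wrist_force: [0.6, 0.8, 2.0]
opening: 0.372
grasp_force: 59.8
```

>>> jog_arm(
  series=[
    [[0,0,0,0,0,0,25],[0,0,-3,0,0,0,25],[0,0,-8,0,0,0,25],[0,0,-16,0,0,0,25],[0,0,-24,0,0,0,25],[0,0,-24,0,0,0,25],[0,0,-16,0,0,0,25],[0,0,-6,0,0,0,25],[0,0,0,0,0,0,25],[0,0,0,0,0,0,25]],
  ],
)

```text
time_s: 11.4
eef_pos: [0.55, -0.169, 0.1009]
eef_rot: [-0.0, 0.999, 0.05, -0.0]
wrist_force: [-0.6, 0.9, -1.7]
opening: 0.373
grasp_force: 59.6
```

Run:
```python
from go import *
go(584,-306.5,95,7.5)
c=ctrl.camera("wrist"); P=cloud(c); cv2.imwrite("pics/w4.png",c["frame"])
o=ctrl.get_obs();z=o["eef_pos"][2]
print("ebony",blob(P,(320,150),tol=.006),P[::40,322].round(3)[1:8,2],(z))
```

```text
t 11.4 tcp [ 550.  -169.   100.9] F [-0.6  0.9 -1.7] open 0.373 grip 59.6
turn [-0.     0.001 -0.031] shift [ 15.7 140.8   5.9]
ebony [ 5.6990e+02 -1.6670e+02  1.0700e+02  4.4800e+01  1.4080e+02  5.9000e+00
  3.9777e+04] [0.001 0.107 0.106 0.107 0.107 0.108 0.108] 0.1004190011185418
```

View pics/w4.png

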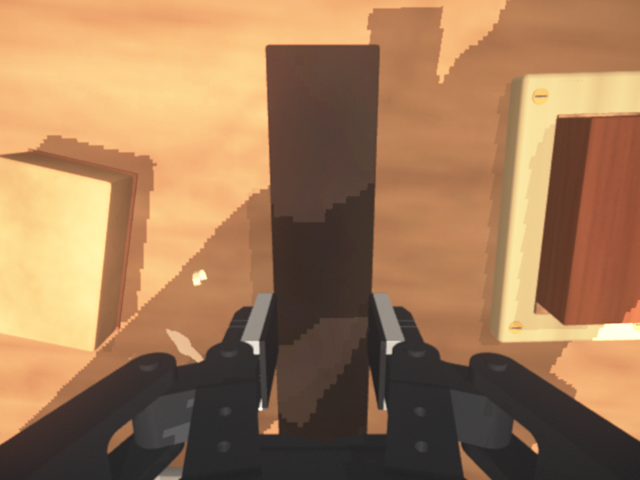

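>>> jog_arm(
  series=[
    [[0,0,0,0,0,-0.031,25],[1,10,0,0,0,0,25],[2,20,0,0,0,0,25],[3,26,0,0,0,0,25],[3,26,0,0,0,0,25],[3,26,0,0,0,0,25],[2,20,0,0,0,0,25],[2,13,0,0,0,0,25],[0,0,0,0,0,0,25],[0,0,0,0,0,0,25]],
  ],
)

```text
time_s: 12.45
eef_pos: [0.5843, -0.3069, 0.1007]
eef_rot: [-0.001, 0.998, 0.065, -0.0]
wrist_force: [-0.5, 0.3, -1.2]
opening: 0.372
grasp_force: 59.6
```

```bash
python3 go.py 584.2 -306 56 7.5; python3 go.py 584.2 -306 56 7.5
```

```text
t 12.45 tcp [ 584.3 -306.9  100.7] F [-0.5  0.3 -1.2] open 0.372 grip 59.6
turn [-0.001  0.001 -0.001] shift [ 0.  -0.9 44.7]
t 12.45 tcp [ 584.3 -306.9  100.7] F [-0.5  0.3 -1.2] open 0.372 grip 59.6
turn [-0.001  0.001 -0.001] shift [ 0.  -0.9 44.7]
```

>>> jog_arm(
  series=[
    [[0,-1,8,0,0,0,25],[0,0,14,0,0,0,25],[0,0,11,0,0,0,25],[0,0,6,0,0,0,25],[0,0,3,0,0,0,25],[0,0,2,0,0,0,25],[0,0,0.5,0,0,0,25],[0,0,0,0,0,0,25],[0,0,0,0,0,0,25],[0,0,0,0,0,0,50]],
  ],
)

```text
time_s: 13.45
eef_pos: [0.5849, -0.3062, 0.0573]
eef_rot: [0.0, 0.998, 0.065, 0.0]
wrist_force: [0.8, 0.3, 0.3]
opening: 0.528
grasp_force: 0.0
```

>>> jog_arm(
  series=[
    [[0,0,0,0,0,0,50],[0,0,0,0,0,0,50],[0,0,0,0,0,0,50],[0,0,-8,0,0,0,50],[0,0,-20,0,0,0,50],[0,0,-30,0,0,0,50],[0,0,-30,0,0,0,50],[0,0,-20,0,0,0,50],[0,0,-8,0,0,0,50],[0,0,0,0,0,0,50]],
  ],
)

```text
time_s: 14.45
eef_pos: [0.5853, -0.3064, 0.1746]
eef_rot: [0.001, 0.998, 0.065, 0.001]
wrist_force: [0.2, -0.2, 0.4]
opening: 0.587
grasp_force: 0.0
```

Run:
```python
from go import *
c=ctrl.camera("wrist"); P=cloud(c); cv2.imwrite("pics/w5.png",c["frame"])
print("ebony",blob(P,(320,150),zr=(.056,.08)))
c=ctrl.camera("top"); P=cloud(c)
print("cork top",blob(P,(321,290),zr=(.022,.04)))
go(531.5,-22,90,-7.7)
```

```text
ebony [ 5.8540e+02 -3.0580e+02  6.2100e+01  3.4100e+01  1.7970e+02  7.6000e+00
  1.5502e+04]
cork top [ 531.7  -21.3   29.    60.   100.1   -7.7 1163. ]
t 14.55 tcp [ 584.1 -305.5  171.7] F [ 1.   0.2 -0.7] open 0.588 grip 0.0
turn [-0.001  0.001  0.265] shift [ -90.1 -273.9   81.7]
```

View pics/w5.png

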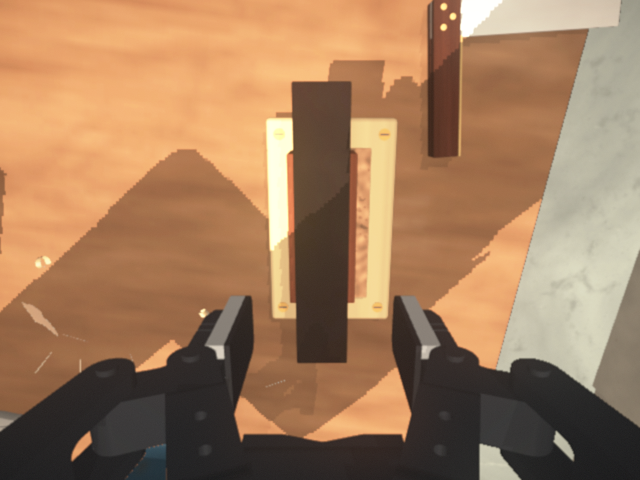

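Ebony (322,222) sits centred and parallel on the mahogany. Next is the cork block.

>>> jog_arm(
  series=[
    [[0,0,0,0,0,0.089,85],[0,0,0,0,0,0.088,85],[-5,-14,0,0,0,0.088,85],[-13,-40,10,0,0,0,85],[-14,-44,15,0,0,0,85],[-14,-44,15,0,0,0,85],[-14,-44,15,0,0,0,85],[-14,-44,15,0,0,0,85],[-11,-30,10,0,0,0,85],[-4,-14,2,0,0,0,85]],
  ],
)

```text
time_s: 15.55
eef_pos: [0.5283, -0.0195, 0.0876]
eef_rot: [-0.001, 0.998, -0.066, -0.003]
wrist_force: [-0.3, -1.3, -0.0]
opening: 0.995
grasp_force: 0.0
```

Run:
```python
from go import *
c=ctrl.camera("wrist"); P=cloud(c); cv2.imwrite("pics/w6.png",c["frame"])
b=blob(P,(320,200),zr=(.024,.04)); print("cork",b)
go(b[0],b[1],9,b[5])
```

```text
cork [ 5.3310e+02 -2.3700e+01  3.0200e+01  6.0300e+01  9.9600e+01 -7.6000e+00
  2.3148e+04]
t 15.6 tcp [529.  -19.   88.3] F [-0.6  1.5  0. ] open 0.995 grip 0.0
turn [-0.002  0.005  0.001] shift [ 4.7  4.1 79.3]
```

View pics/w6.png

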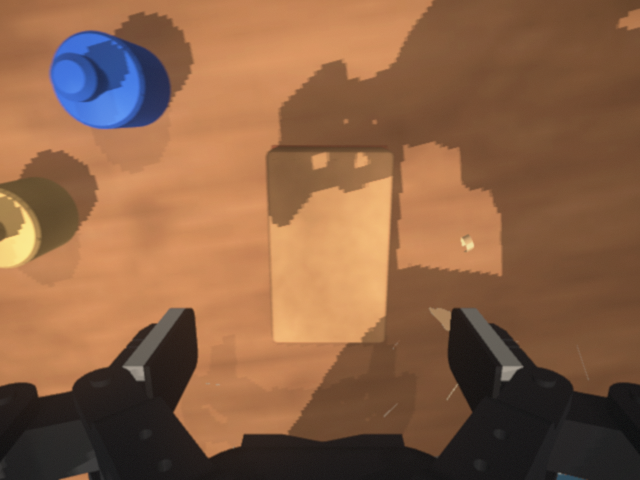

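>>> jog_arm(
  series=[
    [[2,2,10,0,0.004,0,85],[3,2,18,0,0,0,85],[0,0,18,0,0,0,85],[0,0,16,0,0,0,85],[0,0,11,0,0,0,85],[0,0,6,0,0,0,85],[0,0,0,0,0,0,50],[0,0,0,0,0,0,50],[0,0,0,0,0,0,50],[0,0,0,0,0,0,50]],
  ],
)

```text
time_s: 16.6
eef_pos: [0.5372, -0.0277, 0.0126]
eef_rot: [0.0, 0.998, -0.067, 0.003]
wrist_force: [0.4, 0.4, 2.5]
opening: 0.697
grasp_force: 65.6
```

>>> jog_arm(
  series=[
    [[0,0,0,0,0,0,50],[0,0,-10,0,0,0,50],[0,0,-20,0,0,0,50],[0,0,-30,0,0,0,50],[0,0,-30,0,0,0,50],[0,0,-20,0,0,-0.088,50],[0,0,-10,0,0,-0.088,50],[0,0,0,0,0,-0.088,50],[0,0,0,0,0,0,50],[0,0,0,0,0,0,50]],
  ],
)

```text
time_s: 17.6
eef_pos: [0.5357, -0.0273, 0.1319]
eef_rot: [0.0, 0.998, 0.064, 0.002]
wrist_force: [0.4, 0.7, 0.1]
opening: 0.692
grasp_force: 65.2
```

Run:
```python
from go import *
go(585.4,-305.8,120,7.6)
c=ctrl.camera("wrist"); P=cloud(c); o=ctrl.get_obs()
print(blob(P,(320,200),tol=.006),np.array(o["eef_pos"])*1000)
```

```text
t 17.6 tcp [535.7 -27.3 131.9] F [0.4 0.7 0.1] open 0.692 grip 65.2
turn [ 0.001 -0.004 -0.005] shift [ 12.4 282.7  11.9]
[ 5.3690e+02 -2.7000e+01  1.4930e+02  7.2500e+01  8.9300e+01  8.0000e+00
  4.3248e+04] [535.61786808 -27.25546341 131.63683233]
```

Run:
```python
from go import *
c=ctrl.camera("wrist"); P=cloud(c); o=ctrl.get_obs(); w,a,b,d=o["eef_rot"]
T=R.from_quat([a,b,d,w]).inv().apply(P.reshape(-1,3)-o["eef_pos"])*1000
q=T[(abs(T[:,2]+17.7)<5)&(abs(T[:,1])<22)]
print("far edge x",np.percentile(q[:,0],[98,99.5,100]).round(1)); q2=T[(abs(T[:,2]+17.7)<5)&(T[:,0]>25)&(T[:,0]<45)]; print("y range",np.percentile(q2[:,1],[.5,99.5]).round(1),"z near/far",q[q[:,0]<20][:,2].mean(),q[q[:,0]>35][:,2].mean())
```

```text
far edge x [44.7 45.4 45.7]
y range [-29.5  29. ] z near/far -17.70412667238359 -17.116091826752225
```

>>> jog_arm(
  series=[
    [[1,12,0,0,0,0,50],[2,26,0,0,0,0,50],[2,36,0,0,0,0,50],[2,40,0,0,0,0,50],[2,42,0,0,0,0,50],[2,42,0,0,0,0,50],[2,36,0,0,0,0,50],[2,26,0,0,0,0,50],[1,15,0,0,0,0,50],[1,7,0,0,0,0,50]],
  ],
)

```text
time_s: 18.7
eef_pos: [0.589, -0.3066, 0.1316]
eef_rot: [0.0, 0.998, 0.064, 0.002]
wrist_force: [0.4, 0.9, -0.3]
opening: 0.69
grasp_force: 65.2
```

>>> jog_arm(
  series=[
    [[0,0,4,0,0,0,50],[0,0,6,0,0,0,50],[0,0,6,0,0,0,50],[0,0,6,0,0,0,50],[0,0,4,0,0,0,50],[0,0,2,0,0,0,50],[0,0,0,0,0,0,50],[0,0,0,0,0,0,50],[0,0,0,0,0,0,50],[0,0,0,0,0,0,50]],
  ],
)

```text
time_s: 19.7
eef_pos: [0.5896, -0.305, 0.1045]
eef_rot: [0.001, 0.998, 0.065, 0.002]
wrist_force: [0.4, 0.1, -0.5]
opening: 0.692
grasp_force: 65.2
```

Run:
```python
from go import *
import time
c=ctrl.camera("wrist")
go(590.2,-305.2,74.8,7.6)
c=ctrl.camera("wrist")
go(590.2,-305.2,74.8,7.6)
```

```text
t 19.75 tcp [ 589.6 -305.   104.4] F [ 0.1  1.1 -1. ] open 0.686 grip 65.2
turn [ 0.001 -0.004 -0.003] shift [ 0.6  0.3 29.6]
t 19.8 tcp [ 589.6 -305.   104.4] F [ 0.  -0.6 -0.4] open 0.69 grip 65.2
turn [ 0.001 -0.004 -0.003] shift [ 0.6  0.3 29.6]
```

>>> jog_arm(
  series=[
    [[0.5,0,5,0,-0.004,0,50],[0,0,9,0,0,0,50],[0,0,8,0,0,0,50],[0,0,4,0,0,0,50],[0,0,2,0,0,0,50],[0,0,1,0,0,0,50],[0,0,0.5,0,0,0,50],[0,0,0,0,0,0,50],[0,0,0,0,0,0,50],[0,0,0,0,0,0,80]],
  ],
)

```text
time_s: 20.8
eef_pos: [0.5902, -0.305, 0.0749]
eef_rot: [0.001, 0.998, 0.065, 0.0]
wrist_force: [0.1, -0.0, 0.0]
opening: 0.839
grasp_force: 0.0
```

>>> jog_arm(
  series=[
    [[0,0,0,0,0,0,80],[0,0,0,0,0,0,80],[0,0,0,0,0,0,80],[0,0,-8,0,0,0,80],[0,0,-20,0,0,0,80],[0,0,-30,0,0,0,80],[0,0,-30,0,0,0,80],[0,0,-20,0,0,0,80],[0,0,-8,0,0,0,80],[0,0,0,0,0,0,80]],
  ],
)

```text
time_s: 21.8
eef_pos: [0.5907, -0.3052, 0.1925]
eef_rot: [0.002, 0.998, 0.065, 0.001]
wrist_force: [-1.3, 0.6, 0.6]
opening: 0.935
grasp_force: 0.0
```

Run:
```python
from go import *
c=ctrl.camera("wrist"); P=cloud(c); cv2.imwrite("pics/w7.png",c["frame"])
print("cork",blob(P,(320,200),zr=(.085,.1))); print("ebony+",blob(P,(320,200),zr=(.056,.1)))
go(567,129.5,120,0)
```

```text
cork [ 5.8600e+02 -3.0510e+02  9.2100e+01  6.0200e+01  9.9600e+01  7.5000e+00
  1.5899e+04]
ebony+ [ 5.8540e+02 -3.0520e+02  9.1800e+01  6.0200e+01  1.7960e+02  7.5000e+00
  2.1462e+04]
t 21.85 tcp [ 589.9 -304.7  190.7] F [-0.6 -0.1 -0.6] open 0.937 grip 0.0
turn [ 0.001 -0.     0.13 ] shift [ -22.9 -434.2   70.7]
```

View pics/w7.png

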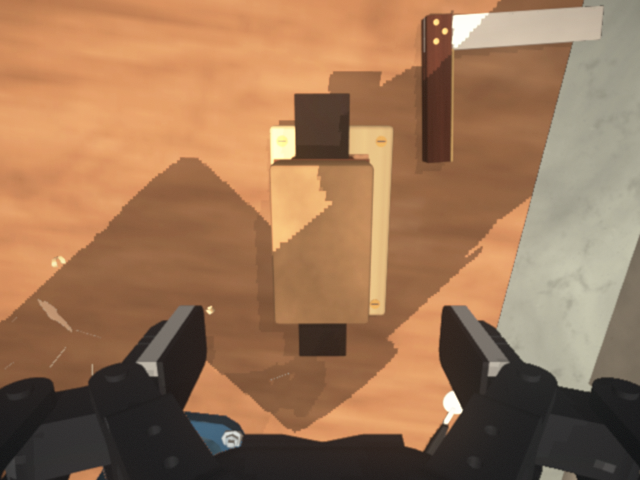

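Cork (322,243) is centred and parallel on the ebony. Now the brass weight. I'll keep the same tool heading, because the blue one is 86 mm away and clear of the fingers.

```bash
python3 go.py 567 129.5 120 7.5
```

```text
t 21.85 tcp [ 589.9 -304.7  190.7] F [-0.6 -0.1 -0.6] open 0.937 grip 0.0
turn [ 0.001 -0.    -0.001] shift [  33.9 -433.5   70.7]
```

>>> jog_arm(
  series=[
    [[1,-12,0,0,0,0,60],[2,-28,0,0,0,0,60],[3,-40,0,0,0,0,60],[4,-45,0,0,0,0,60],[4,-45,0,0,0,0,60],[4,-45,0,0,0,0,60],[4,-45,5,0,0,0,60],[4,-45,10,0,0,0,60],[4,-45,12,0,0,0,60],[2,-40,12,0,0,0,60]],
  ],
)

```text
time_s: 22.85
eef_pos: [0.5694, 0.089, 0.1494]
eef_rot: [0.0, 0.998, 0.065, -0.001]
wrist_force: [0.5, 0.7, -0.5]
opening: 0.7
grasp_force: 0.0
```

>>> jog_arm(
  series=[
    [[1,-28,12,0,0,0,60],[1,-15,12,0,0,0,60],[0,0,5,0,0,0,60],[0,0,2,0,0,0,60],[0,0,0,0,0,0,60],[0,0,0,0,0,0,60],[0,0,0,0,0,0,60],[0,0,0,0,0,0,60],[0,0,0,0,0,0,60],[0,0,0,0,0,0,60]],
  ],
)

```text
time_s: 23.85
eef_pos: [0.5678, 0.1288, 0.1204]
eef_rot: [0.001, 0.998, 0.065, 0.0]
wrist_force: [-0.1, -0.3, 0.6]
opening: 0.702
grasp_force: 0.0
```

Run:
```python
from go import *
c=ctrl.camera("wrist"); P=cloud(c); cv2.imwrite("pics/w8.png",c["frame"])
m=(abs(P[...,0]-.567)<.035)&(abs(P[...,1]-.1295)<.035)&(abs(P[...,2]-.04)<.003)
q=(P[m][:,:2]*1000).astype(np.float32); (x,y),r=cv2.minEnclosingCircle(q); print("body rim",x,y,r,len(q))
m=(abs(P[...,0]-.567)<.035)&(abs(P[...,1]-.1295)<.035)&(abs(P[...,2]-.056)<.004)
q=(P[m][:,:2]*1000).astype(np.float32); (x,y),r=cv2.minEnclosingCircle(q); print("knob",x,y,r,len(q))
go(x,y,10,7.5)
```

```text
body rim 567.4607543945312 130.98362731933594 18.501731872558594 459
knob 567.34326171875 130.68658447265625 9.08337688446045 906
t 23.9 tcp [567.7 128.9 120.3] F [-0.1 -1.   0.1] open 0.702 grip 0.0
turn [ 0.001 -0.    -0.001] shift [-1.000e-01 -1.800e+00  1.103e+02]
```

View pics/w8.png

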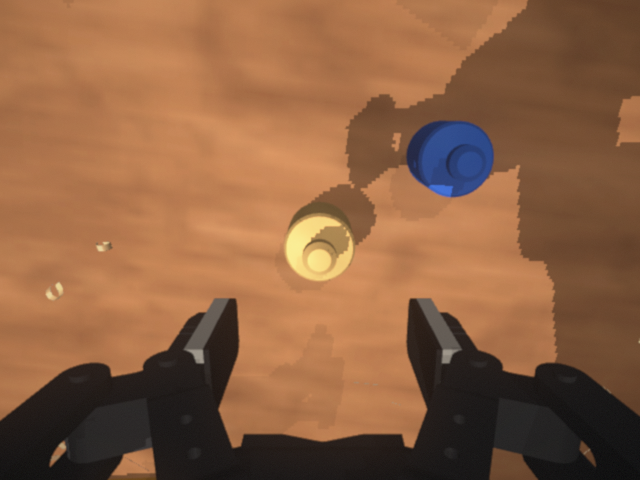

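The brass weight (320,250) is centred between the pads, and the blue one (465,160) is clear.

>>> jog_arm(
  series=[
    [[0,-2,12,0,0,0,60],[0,0,22,0,0,0,60],[0,0,24,0,0,0,60],[0,0,22,0,0,0,60],[0,0,16,0,0,0,60],[0,0,9,0,0,0,60],[0,0,5,0,0,0,60],[0,0,0,0,0,0,60],[0,0,0,0,0,0,30],[0,0,0,0,0,0,30]],
  ],
)

```text
time_s: 24.9
eef_pos: [0.5686, 0.1308, 0.0117]
eef_rot: [0.001, 0.998, 0.065, 0.001]
wrist_force: [-1.6, 1.0, -2.4]
opening: 0.432
grasp_force: 60.1
```

>>> jog_arm(
  series=[
    [[0,0,0,0,0,0,30],[0,0,0,0,0,0,30],[0,0,0,0,0,0,30],[0,0,0,0,0,0,30],[0,0,0,0,0,0,30],[0,0,0,0,0,0,30],[0,0,0,0,0,0,30],[0,0,0,0,0,0,30],[0,0,0,0,0,0,30],[0,0,0,0,0,0,30]],
  ],
)

```text
time_s: 25.9
eef_pos: [0.5686, 0.1308, 0.0116]
eef_rot: [0.001, 0.998, 0.065, 0.001]
wrist_force: [-0.7, -0.6, 6.7]
opening: 0.435
grasp_force: 60.9
```

```bash
python3 go.py 586 -305.1 150 7.5
```

```text
t 25.9 tcp [568.6 130.8  11.6] F [-0.7 -0.6  6.7] open 0.435 grip 60.9
turn [ 0.001 -0.002 -0.001] shift [ -39.6  434.5 -138.4]
```

>>> jog_arm(
  series=[
    [[0,0,-6,0,0,0,30],[0,0,-16,0,0,0,30],[0,0,-26,0,0,0,30],[0,0,-30,0,0,0,30],[0,0,-30,0,0,0,30],[0,0,-22,0,0,0,30],[0,0,-10,0,0,0,30],[-1,10,0,0,0,0,30],[-2,22,0,0,0,0,30],[-3,32,0,0,0,0,30]],
  ],
)

```text
time_s: 26.9
eef_pos: [0.5682, 0.0668, 0.1485]
eef_rot: [0.0, 0.998, 0.066, -0.002]
wrist_force: [0.4, -0.7, -4.3]
opening: 0.43
grasp_force: 61.0
```

>>> jog_arm(
  series=[
    [[-4,40,0,0,0,0,30],[-4,42,0,0,0,0,30],[-4,42,0,0,0,0,30],[-4,42,0,0,0,0,30],[-4,42,0,0,0,0,30],[-4,42,0,0,0,0,30],[-4,40,0,0,0,0,30],[-2,32,0,0,0,0,30],[-1,22,0,0,0,0,30],[-1,14,0,0,0,0,30]],
  ],
)

```text
time_s: 27.9
eef_pos: [0.5826, -0.2944, 0.1483]
eef_rot: [-0.0, 0.998, 0.064, -0.001]
wrist_force: [0.9, 0.3, -4.6]
opening: 0.435
grasp_force: 61.0
```

>>> jog_arm(
  series=[
    [[0,8,0,0,0,0,30],[0,0,4,0,0,0,30],[0,0,6,0,0,0,30],[0,0,6,0,0,0,30],[0,0,4,0,0,0,30],[0,0,0,0,0,0,30],[0,0,0,0,0,0,30],[0,0,0,0,0,0,30],[0,0,0,0,0,0,30],[0,0,0,0,0,0,30]],
  ],
)

```text
time_s: 28.9
eef_pos: [0.5855, -0.3005, 0.131]
eef_rot: [0.001, 0.998, 0.065, 0.0]
wrist_force: [-0.1, 0.1, -5.1]
opening: 0.431
grasp_force: 61.0
```

Run:
```python
from go import *
c=ctrl.camera("wrist"); P=cloud(c); cv2.imwrite("pics/w9.png",c["frame"])
go(587,-305.1,104,7.5)
```

```text
t 28.95 tcp [ 585.4 -300.4  130.9] F [ 0.2  0.  -4.1] open 0.433 grip 61.0
turn [ 0.001 -0.    -0.001] shift [ 0.9  4.8 26.9]
```

View pics/w9.png

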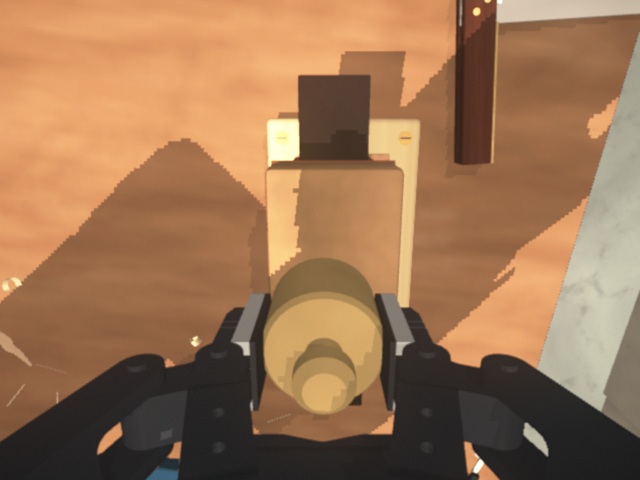

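The weight is upright in the grip (323,340) with the stack undisturbed below (335,165 to 335,280). It needs 5 mm more to the right, then down.

>>> jog_arm(
  series=[
    [[1,3,2,0,0,0,30],[0,2,6,0,0,0,30],[0,0,8,0,0,0,30],[0,0,5,0,0,0,30],[0,0,3,0,0,0,30],[0,0,1.5,0,0,0,30],[0,0,1,0,0,0,30],[0,0,0.5,0,0,0,30],[0,0,0,0,0,0,30],[0,0,0,0,0,0,30]],
  ],
)

```text
time_s: 29.95
eef_pos: [0.5872, -0.3053, 0.104]
eef_rot: [0.001, 0.998, 0.065, 0.0]
wrist_force: [0.2, 0.6, -4.5]
opening: 0.429
grasp_force: 61.1
```

```bash
python3 go.py 587 -305.1 104 7.5
```

```text
t 29.95 tcp [ 587.2 -305.3  104. ] F [ 0.2  0.6 -4.5] open 0.429 grip 61.1
turn [ 0.001 -0.    -0.001] shift [-0.2 -0.2 -0. ]
```

>>> jog_arm(
  series=[
    [[0,0,0.4,0,0,0,30],[0,0,0.4,0,0,0,30],[0,0,0,0,0,0,30],[0,0,0,0,0,0,36],[0,0,0,0,0,0,39],[0,0,0,0,0,0,42],[0,0,0,0,0,0,46],[0,0,0,0,0,0,52],[0,0,0,0,0,0,60],[0,0,0,0,0,0,60]],
  ],
)

```text
time_s: 30.95
eef_pos: [0.587, -0.3052, 0.1027]
eef_rot: [0.0, 0.998, 0.065, -0.0]
wrist_force: [-0.5, 1.0, 0.4]
opening: 0.703
grasp_force: 0.0
```

>>> jog_arm(
  series=[
    [[0,0,0,0,0,0,60],[0,0,0,0,0,0,60],[0,0,-6,0,0,0,60],[0,0,-14,0,0,0,60],[0,0,-25,0,0,0,60],[0,0,-30,0,0,0,60],[0,0,-30,0,0,0,60],[0,0,-20,0,0,0,60],[0,0,-8,0,0,0,60],[0,0,0,0,0,0,60]],
  ],
)

```text
time_s: 31.95
eef_pos: [0.5877, -0.3055, 0.2382]
eef_rot: [0.002, 0.998, 0.065, 0.001]
wrist_force: [0.1, -1.0, -0.2]
opening: 0.702
grasp_force: 0.0
```

Run:
```python
from go import *
c=ctrl.camera("wrist"); P=cloud(c); cv2.imwrite("pics/w10.png",c["frame"])
m=(abs(P[...,0]-.586)<.04)&(abs(P[...,1]+.305)<.04)&(abs(P[...,2]-.148)<.004)
q=(P[m][:,:2]*1000).astype(np.float32); print("knob",cv2.minEnclosingCircle(q),len(q))
m=(P[...,2]>.085)&(P[...,2]<.098)&(abs(P[...,0]-.586)<.07)&(abs(P[...,1]+.305)<.05); print("cork",cv2.minAreaRect((P[m][:,:2]*1000).astype(np.float32)))
print({k:np.round(v,2).tolist() for k,v in ctrl.get_obs().items() if k in("time_s","eef_pos","opening","grasp_force")})
```

```text
knob ((586.6818237304688, -305.38818359375), 9.10315227508545) 736
cork ((585.912109375, -305.26519775390625), (99.7447509765625, 60.11622619628906), 7.477777481079102)
{'time_s': 32.0, 'eef_pos': [0.59, -0.31, 0.24], 'grasp_force': 0.0, 'opening': 0.7}
```

View pics/w10.png

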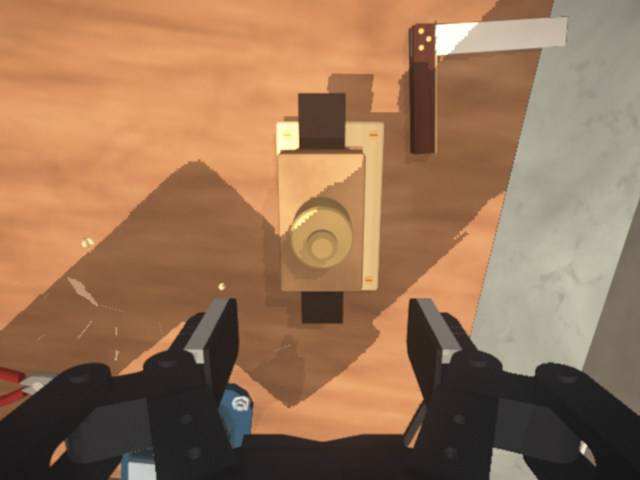

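The brass weight (321,235) stands upright on the cork block, within 1 mm of its centre. The stack is straight and the gripper is clear, so I'm handing in.

```bash
python3 -c "
from bench import ctrl
print(ctrl.hand_in())"
```

```text
the job is handed in; nothing more can be done
None
```

The press is stacked in order on the board and handed in at about 32 s of the 104 s allowed; by camera, the mahogany is about 7 mm off the board's centre (limit 15 mm) and each piece above within about 1 mm of the one below (limit 12 mm), but the hand-in returned no verdict.

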